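# Set the slicing board's stop and run down its wing nut

### The job

On the cheese slicing board, push the upright metal stop with a fingertip towards the wing nut until the dark line along its top edge is in line with the white line on the red pointer on the back rail. Then turn the loose brass wing nut clockwise (seen from above) by pushing its wings round with the fingertips, stroke after stroke, until it is fully down and will turn no further. Only push: do not pinch the stop or the nut, and leave the cup, the bottle stopper and the other things where they stand.

Things in the scene. Friction and masses are not known exactly. Their poses are not given: they have to be found in the camera images.
- slicing_board: light wooden board, 170 x 460 mm, fixed, origin under its centre at worktop height; z up, long side along its y. Top 22 mm above the worktop. A rail 18 mm thick runs along its far (+x) edge, inner face at x = +64 mm, top 62 mm above the worktop. A fixed upright 10 mm stud at x = +23, y = -100 mm, top 52 mm above the worktop, carries the wing nut
- stop_middle (a point): middle of the stop's upright aluminium plate: 114 mm along the board's x, 12 mm thick along the board's y, 24 to 70 mm above the worktop; a dark line on its top edge marks the middle of its thickness. Axes as the board's. It slides only along the board's y; to move it towards the nut, push its +y face. Its flat slotted foot runs 215 mm towards -y, under the nut, top 26 mm above the worktop
- stop (a joint): how far the stop has been slid towards the board's -y (towards the nut) from its far end, 0 to 0.08 m; stays where it is left, takes about 2 N to push, and is free to be pushed either way
- stop_outer_half: the half of the stop's plate that faces the board's +y (away from the nut), 6 mm thick; origin below it at worktop height
- stop_inner_half: the half of the stop's plate that faces the board's -y (towards the nut), 6 mm thick; origin below it at worktop height
- pointer_line (a point): white line on top of the red pointer clip (12 mm wide) that sits on the back rail, 65 mm above the worktop; axes as the board's. The stop is set when its middle has the same position along the board's y as this point
- nut_middle (a point): point on the brass nut's upright axis at half height of its wings: 44 mm above the worktop when fully down, up to 7 mm higher before. The frame turns with the nut, z up; the two wings lie along its +x and -x, each rounded, 6 mm thick, reaching 36 mm from the axis and 12 mm above and below this point. Hub 23 mm in diameter, top 4 mm below this point
- wing_nut (a joint): turning of the nut in rad, growing clockwise seen from above; starts between 0 and 1.5, and 7.5 is fully down against its washer, where it stops. It sinks 6 mm a turn, turns easily (about 0.025 N m) and stays where it is left
- wing_driven_faces: the halves of the two wings whose faces are pushed to turn the nut clockwise (the +x wing's +y side, the -x wing's -y side)
- wing_rear_faces: the other halves of the two wings
- small_cup: small silver cup, 48 mm across, 46 mm high, loose, standing on the board near its +y end; origin under its centre
- bottle_stopper: silver bottle stopper, 34 mm across, 45 mm high, loose, standing on the board near its -y end, on the robot's side; origin under its centre
- jigger: silver double-cone jigger, 43 mm across, 84 mm high, loose on the worktop to the left; origin under its centre
- bitters_brown: small brown bottle with a black cap, 44 mm across, 105 mm high, loose on the worktop to the left; origin under its centre
- rocks_glass: clear tumbler, 80 mm across, 92 mm high, loose on the worktop to the right; origin under its centre

How it is judged:
By the outcome, as a careful person would: the job done as asked, in the order asked, and still so for the second after the job is handed in, with the robot touching nothing.
It also fails if it takes over 61 s, if anything falls off the work surface, if the arm or the gripper's body presses on something with over 40 N, if the wrist force passes 120 N, or if a joint passes its speed limit or range.

### The arm

A 7-joint arm with a two-finger parallel gripper is mounted at the origin on a cart in front of the work surface, level with it; the furniture and walls round the work are solid. World frame = base frame: x ahead of the robot, y to its left, z up, the work surface at z = 0. Lengths are in m, angles in rad, forces in N, time in s.
With the tool pointing down it reaches from about 0.4 to 0.75 m from the base axis. Payload 19.5 kg.
Tool frame: the origin (TCP) lies at the very end of the fingers, on their centre line; the grasp point (between the pads) lies 19 mm behind it; y points along the fingers, z is the direction in which the jaws open and shut, and the axes are right-handed (so a half turn about y gives the same grasp; the last joint's range is limited). The gripper opens to 85 mm and grips with 20 to 120 N. Pads are 22 mm wide; open, the fingers measure 114 mm over their backs; the gripper's body (76 mm by 85 mm) begins 54 mm behind the grasp point. The pads swing forward as they close: fully open they stand 13 mm farther back than shut.
Start: joints at [-1.334, 0.707, -0.028, 1.485, 0.022, 0.951, -0.075], TCP at [0.158, 0.553, 0.231] pointing down, gripper open.
Joint ranges: [-2.71, 2.71], [-0.32, 2.16], [-1.57, 1.52], [0, 2.45], [-1.46, 4.6], [0, 2.02], [-2.83, 2.83]. Speed limits (rad/s): [1.89, 1.89, 2.57, 2.57, 3.01, 3.01, 3.01].

### API

Orientations are given as a unit quaternion [x, y, z, w].
In Python, from bench import arm gives the robot as it stands.
- The arm moves only by the shell command python3 -m crank 'ROWS' [FORCE]. ROWS is JSON, a list of rows, each an object with "travel": the shift along the tool's x, y, z in m, a list of three; "roll": the turn about the tool's y in rad; "fingers": the finger opening in m, from 0 to 0.0854. In form: [{"travel": [x, y, z], "roll": roll, "fingers": fingers}, ...]. A call has exactly 5 rows; each row shifts and turns the commanded pose from where the row before left it, along the tool's axes as they then stand; what a row does not reach is not made up. A row lasts 1/8 s, in which the tool goes at most 62.5 mm and 10.7 degrees, less where a joint would pass 70% of its speed; a pose out of reach is approached as far as the arm can. A call with a gripper value outside its range is refused whole. The fingers move at their own pace and stop on an object; FORCE is the grip in N (left out, the last holds). Time passes only in rows, so rows that do not move let the fingers close, or fill a call up. It gives the time, the measured TCP pose, the force and the opening at its end, in the units of the state.
- arm.read_state(): the state, without advancing time (a new reading comes with each control period).
- arm.grab_frame(name): name is "scene" or "side" or "wrist"; returns a dict with "image" (420x560x3 uint8, blue, green, red), "fx", "fy", "cx", "cy" (pixels), "xyz" and "orientation" of the camera in the world. Camera axes: x right, y down, z forward; pixel columns grow to the right and rows downward; lengths in m; the calibration is good to about 2 mm. A picture is of the moment at which its call begins. There is no depth.
- arm.job_done(): hands the job in, once; it reports no verdict.
The state is a dict: "time_s": time; "joint_positions": joint angles; "dq": joint speeds; "tau": joint torques, N m; "position": TCP position; "eef_rot": TCP orientation; "contact_force": force on the tool from outside, world axes, zero at the start; "moment": the same for the moment, N m; "grip_width": opening from 0.0 (shut) to 1.0 (fully open).
Only numpy, scipy, OpenCV 4.12 (cv2) and the standard library are available. Lean on these libraries where they do the work, as an engineer would, in place of code of your own. Each camera call takes 0.05 s, during which the arm holds its last target. There are 200 camera calls.

## Working session

There is one attempt and no reset: what is moved stays moved. The work goes in short steps, Python scripts to look and compute and a shell command to move; the robot and the scene stay as the last step left them, time stands still between calls to the robot, and variables do not carry over. Pictures are saved under pics/ and viewed, about 8 in all and at most 12, crops included, and the job is handed in when it is done.

```bash
mkdir -p pics
cat > h.py <<'E'
from bench import arm
import cv2, numpy as np, pickle
from scipy.spatial.transform import Rotation as R
def grab(n,name=None):
    f=arm.grab_frame(n)
    pickle.dump(f,open(f'pics/{name or n}.pkl','wb')); return f
def load(name): return pickle.load(open(f'pics/{name}.pkl','rb'))
def ray(f,u,v):
    d=np.array([(u-f['cx'])/f['fx'],(v-f['cy'])/f['fy'],1]); return R.from_quat(f['orientation']).apply(d)
def at(f,u,v,z):
    d=ray(f,u,v); o=np.array(f['xyz']); return o+d*(z-o[2])/d[2]
def proj(f,P):
    p=R.from_quat(f['orientation']).inv().apply(np.array(P)-f['xyz']); p=np.atleast_2d(p)
    return np.c_[f['fx']*p[:,0]/p[:,2]+f['cx'],f['fy']*p[:,1]/p[:,2]+f['cy']]
def crop(f,x0,y0,x1,y1,s,out):
    cv2.imwrite('pics/'+out,cv2.resize(f['image'][y0:y1,x0:x1],None,fx=s,fy=s,interpolation=cv2.INTER_CUBIC))
E
python3 - <<'E'
from h import *
print(arm.read_state())
a=[]
for n in ('scene','side'):
    f=grab(n); print(n,f['xyz'],f['orientation'],f['fx'],f['cx'],f['cy']); a.append(f['image'])
cv2.imwrite('pics/a.png',cv2.resize(np.vstack(a),None,fx=.71,fy=.71)); cv2.imwrite('pics/s.png',cv2.resize(a[0],(800,600)))
cv2.imwrite('pics/d.png',cv2.resize(a[1],(800,600)))
E
```

```text
{'time_s': 0.0, 'joint_positions': array([-1.33372128,  0.70708902, -0.0276266 ,  1.48502552,  0.02202639,
        0.95089505, -0.07547543]), 'dq': array([-0.0004604 ,  0.00016893,  0.00111937,  0.001327  , -0.00304833,
        0.00143851,  0.00023406]), 'tau': array([-3.64228017e-04, -8.83209944e+01,  1.23440623e+00, -2.36176693e+01,
        1.68031035e-02,  6.12811418e-03, -2.03671209e-05]), 'position': array([0.15815512, 0.55253517, 0.23082917]), 'eef_rot': array([ 0.70064304, -0.09826277,  0.09818976, -0.69985894]), 'contact_force': array([-0.02727727, -0.47634375,  1.17906944]), 'moment': array([ 0.04250003, -0.05702583,  0.06123478]), 'grip_width': 1.000735880098637}
scene [-0.37886043 -0.81549053  1.06914798] [ 0.83337203 -0.34023675  0.17580972 -0.39852346] 436.9311093696274 274.37916898760267 211.84509096232998
side [ 0.12243296 -0.95085236  1.01195456] [ 0.9003249  -0.14990043  0.07065809 -0.40243307] 491.0729638851704 282.9948204063956 209.06987794973796
```

View pics/s.png

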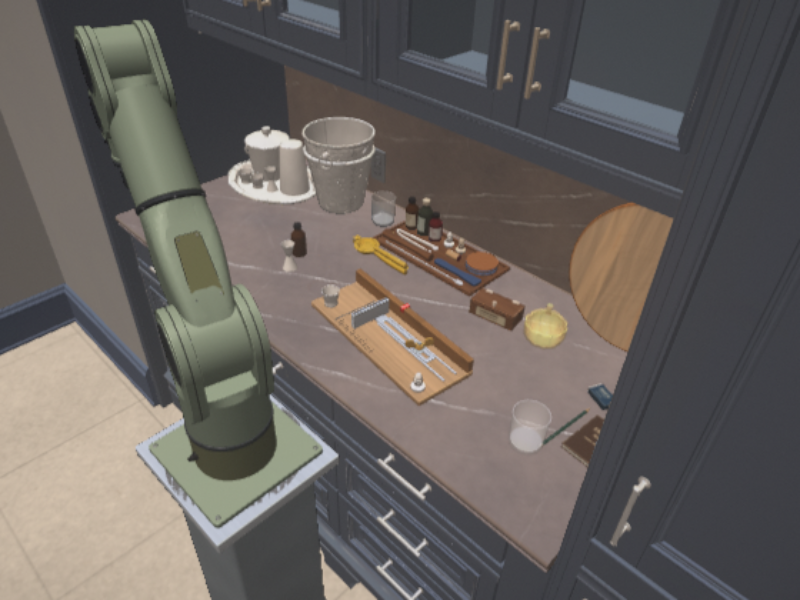

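View pics/d.png

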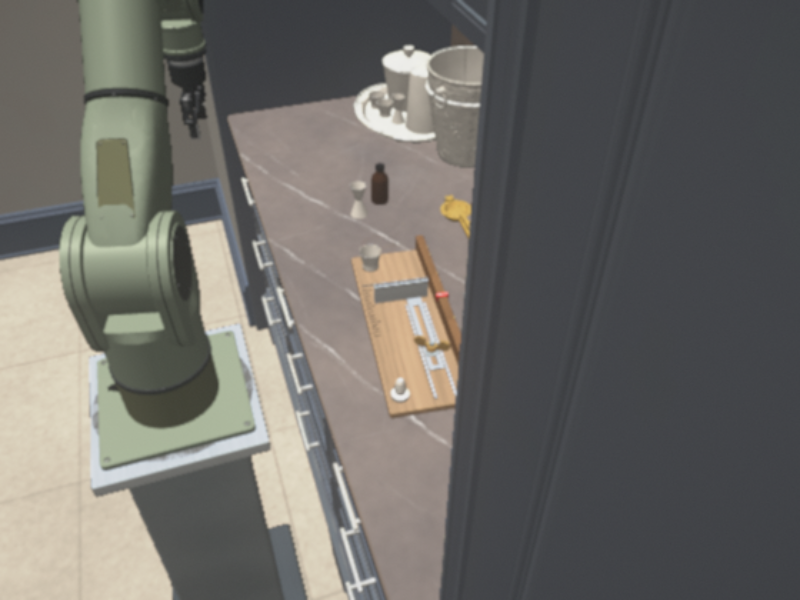

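The arm is on the left. The board, with the stop, red pointer and nut, sits at about (390,335) in scene. I'll take an enlarged crop to get a rough board pose.

Run:
```python
from h import *
f=load('scene'); crop(f,205,180,345,285,5.7,'c1.png')
```

```text
(no output)
```

View pics/c1.png

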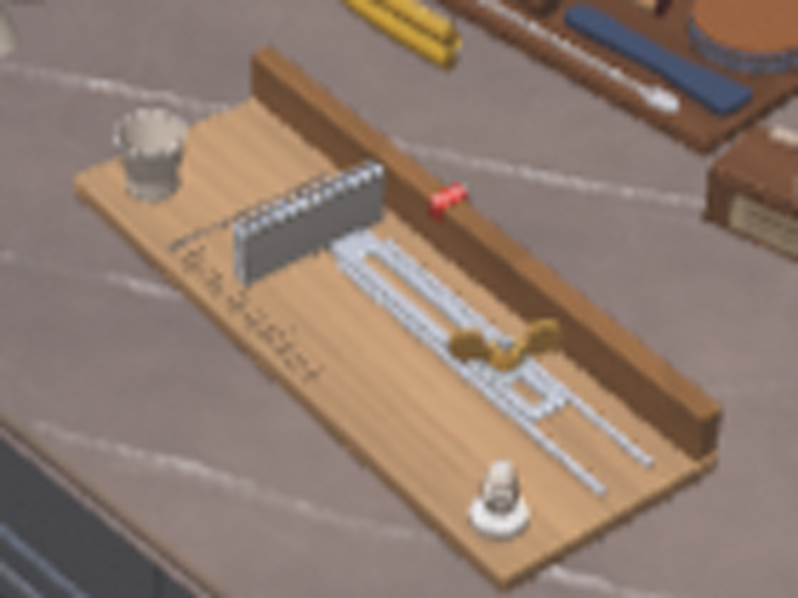

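Crop shows: board near-left top corner (80,180), near-right (502,580), rail top ends about (265,48) and (718,408). The pointer line is at about (448,195), the stop's top edge runs (238,222)-(380,165), and the nut is at (505,350).

Run:
```python
from h import *
from scipy.optimize import least_squares
f=load('scene'); u=lambda x,y:(205+x/5.7,180+y/5.7)
pix=np.array([u(80,180),u(502,578),u(268,47),u(720,410),u(715,462)])
loc=np.array([[-.085,.23,.022],[-.085,-.23,.022],[.085,.23,.062],[.085,-.23,.062],[.085,-.23,.022]])
def W(p,l): 
    l=np.atleast_2d(l); c,s=np.cos(p[2]),np.sin(p[2]); return np.c_[p[0]+c*l[:,0]-s*l[:,1],p[1]+s*l[:,0]+c*l[:,1],l[:,2]]
r=least_squares(lambda p:(proj(f,W(p,loc))-pix).ravel(),[.5,0,0]); print(r.x,r.fun.round(1))
p=r.x
L=lambda P:(np.array([[np.cos(p[2]),np.sin(p[2])],[-np.sin(p[2]),np.cos(p[2])]])@(P[:2]-p[:2])).round(4)
for n,x,y,z in(('ptr',448,195,.065),('stopL',240,228,.07),('stopR',378,168,.07),('wingL',468,347,.05),('wingR',543,338,.05),('cup',155,125,.046),('stopper',500,467,.067)):
    P=at(f,*u(x,y),z); print(n,P.round(4),L(P))
print('stud',W(p,[.023,-.1,.05]))
```

```text
[ 0.47116184  0.02166404 -0.13320705] [-2.1 -0.9 -0.7  1.2  0.9 -0.9  1.   0.   0.7 -0.5]
ptr [0.5489 0.0325 0.065 ] [0.0756 0.0211]
stopL [0.425  0.0954 0.07  ] [-0.0555  0.067 ]
stopR [0.5314 0.0792 0.07  ] [0.052 0.065]
wingL [ 0.465  -0.0662  0.05  ] [ 0.0056 -0.0879]
wingR [ 0.5042 -0.0923  0.05  ] [ 0.0479 -0.1085]
cup [0.4765 0.2385 0.046 ] [-0.0235  0.2157]
stopper [ 0.3909 -0.1612  0.067 ] [-0.0553 -0.1919]
stud [[ 0.48067674 -0.08050477  0.05      ]]
```

```bash
cat >> h.py <<'E'
B=[.47116,.02166,-.1332]
def plan(x,y,z,yaw=None):
    """world target -> tool-axis travel and roll; yaw = desired world angle of tool z axis (mod pi)"""
    s=arm.read_state(); Rm=R.from_quat(s['eef_rot']); M=Rm.as_matrix()
    t=Rm.inv().apply(np.array([x,y,z])-s['position']); a=np.arctan2(M[1,2],M[0,2])
    print('t',s['time_s'],'pos',s['position'].round(4),'travel',t.round(4),'zyaw',a.round(3),'ydown',M[:,1].round(3),'F',s['contact_force'].round(1),'q7',s['joint_positions'][6].round(3))
    if yaw is not None: print('roll',(-(yaw-a)+np.pi/2)%np.pi-np.pi/2)
def bw(l,p=None):
    p=p or B;c,s=np.cos(p[2]),np.sin(p[2]); return p[0]+c*l[0]-s*l[1],p[1]+s*l[0]+c*l[1]
E
python3 - <<'E'
from h import *
x,y=bw((0,.10)); print(x,y); plan(x,y,.23,B[2])
E
```

```text
0.48444064715380913 0.12077419883738164
t 0.1 pos [0.1582 0.5526 0.2309] travel [ 0.4325  0.0012 -0.3254] zyaw 1.292 ydown [-0.    -0.001 -1.   ] F [0.  0.5 0.5] q7 -0.075
roll 1.425252187762137
```

```bash
python3 -m crank '[{"travel":[0.0433,0,-0.0325],"roll":0,"fingers":0},{"travel":[0.0433,0,-0.0325],"roll":0,"fingers":0},{"travel":[0.0433,0,-0.0325],"roll":0,"fingers":0},{"travel":[0.0433,0,-0.0325],"roll":0,"fingers":0},{"travel":[0.0433,0,-0.0325],"roll":0,"fingers":0}]' 20
python3 -m crank '[{"travel":[0.0433,0,-0.0325],"roll":0,"fingers":0},{"travel":[0.0433,0,-0.0325],"roll":0,"fingers":0},{"travel":[0.0433,0,-0.0325],"roll":0,"fingers":0},{"travel":[0.0433,0,-0.0325],"roll":0,"fingers":0},{"travel":[0.0433,0,-0.0325],"roll":0,"fingers":0}]' 20
python3 -m crank '[{"travel":[0,0,0],"roll":0.18,"fingers":0},{"travel":[0,0,0],"roll":0.18,"fingers":0},{"travel":[0,0,0],"roll":0.18,"fingers":0},{"travel":[0,0,0],"roll":0.18,"fingers":0},{"travel":[0,0,0],"roll":0.18,"fingers":0}]'
python3 - <<'E'
from h import *
x,y=bw((0,.10)); plan(x,y,.23,B[2])
f=grab('wrist','w1'); print(f['xyz'],f['fx'],R.from_quat(f['orientation']).as_matrix().round(2)); cv2.imwrite('pics/w1.png',cv2.resize(f['image'],(800,600)))
E
```

```text
time_s: 0.72
position: [0.3224, 0.3355, 0.2312]
eef_rot: [0.7, -0.098, 0.098, -0.7]
contact_force: [0.9, 0.8, -0.0]
grip_width: 0.004
time_s: 1.35
position: [0.4859, 0.1196, 0.2312]
eef_rot: [0.7, -0.098, 0.098, -0.7]
contact_force: [1.3, 1.4, 1.1]
grip_width: 0.001
time_s: 1.98
position: [0.485, 0.1211, 0.2311]
eef_rot: [0.587, -0.395, 0.395, -0.586]
contact_force: [0.3, 0.4, 0.6]
grip_width: -0.002
t 1.975 pos [0.485  0.1211 0.2311] travel [ 0.0001  0.0012 -0.0006] zyaw 0.386 ydown [-0. -0. -1.] F [0.3 0.4 0.6] q7 0.207
roll 0.5192362417371776
[0.45697347 0.1889453  0.37394149] 311.5709510089219 [[ 0.93  0.36  0.11]
 [ 0.38 -0.89 -0.27]
 [-0.    0.29 -0.96]]
```

View pics/w1.png

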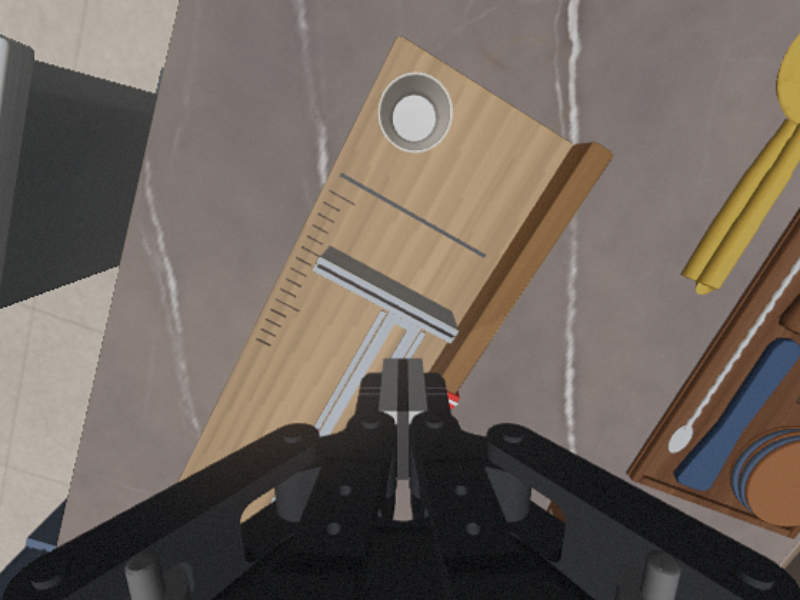

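The wrist view shows the cup, the stop's top line (319,264)–(456,337), the red pointer partly hidden at (455,400), and board corners (400,37), (573,144) and (612,155). I'll refine the board fit using this picture.

Run:
```python
from h import *
from scipy.optimize import least_squares
k=1/1.4286
f1=load('scene'); u=lambda x,y:(205+x/5.7,180+y/5.7); f2=load('w1')
pix1=np.array([u(80,180),u(502,578),u(268,47),u(720,410)])
loc1=np.array([[-.085,.23,.022],[-.085,-.23,.022],[.082,.23,.062],[.082,-.23,.062]])
pix2=np.array([(400,37),(573,144),(612,155)])*k
loc2=np.array([[-.085,.23,.022],[.064,.23,.022],[.082,.23,.062]])
def W(p,l): 
    c,s=np.cos(p[2]),np.sin(p[2]); return np.c_[p[0]+c*l[:,0]-s*l[:,1],p[1]+s*l[:,0]+c*l[:,1],l[:,2]]
res=lambda p:np.r_[(proj(f1,W(p,loc1))-pix1).ravel()*2.2,(proj(f2,W(p,loc2))-pix2).ravel()]
r=least_squares(res,B); p=r.x; print(p,r.fun.round(1))
c,s=np.cos(p[2]),np.sin(p[2]);L=lambda P:(np.array([[c,s],[-s,c]])@(P[:2]-p[:2])).round(4)
for n,x,y,z in(('sL',319,264,.07),('sR',456,337,.07),('ptr',455,401,.065),('cup',415,112,.046)): P=at(f2,x*k,y*k,z); print(n,P.round(4),L(P))
for n,x,y,z in(('ptr',448,195,.065),('sL',240,228,.07),('sR',378,168,.07)): print(n,L(at(f1,*u(x,y),z)))
```

```text
[ 0.47610075  0.02635137 -0.12917281] [-4.4 -4.1 -0.9 -0.9  0.4 -3.4  0.8 -2.6 -2.3 -0.7 -1.9  1.8  1.3  2.5]
sL [0.4285 0.1037 0.07  ] [-0.0572  0.0706]
sR [0.5395 0.0897 0.07  ] [0.0547 0.071 ]
ptr [0.5621 0.0387 0.065 ] [0.0837 0.0233]
cup [0.4525 0.2222 0.046 ] [-0.0486  0.1912]
ptr [0.0714 0.0155]
sL [-0.0596  0.0619]
sR [0.048  0.0596]
```

```bash
python3 -m crank '[{"travel":[0,0,0],"roll":0.171,"fingers":0},{"travel":[0,0,0],"roll":0.171,"fingers":0},{"travel":[0,0,0],"roll":0.171,"fingers":0},{"travel":[0,0,0],"roll":0,"fingers":0},{"travel":[0,0,0],"roll":0,"fingers":0}]'
python3 - <<'E'
from h import *
plan(.458,.1303,.045,-.127)
E
```

```text
time_s: 2.65
position: [0.485, 0.1212, 0.2312]
eef_rot: [-0.47, 0.528, -0.528, 0.47]
contact_force: [-0.3, -0.5, -0.1]
grip_width: 0.002
t 2.65 pos [0.485  0.1212 0.2312] travel [-0.006   0.1862 -0.0278] zyaw -0.116 ydown [-0. -0. -1.] F [-0.3 -0.5 -0.1] q7 -0.165
roll 0.011261124775039155
```

```bash
python3 -m crank '[{"travel":[-0.006,0.04,-0.028],"roll":0.011,"fingers":0},{"travel":[0,0.04,0],"roll":0,"fingers":0},{"travel":[0,0.04,0],"roll":0,"fingers":0},{"travel":[0,0.04,0],"roll":0,"fingers":0},{"travel":[0,0.026,0],"roll":0,"fingers":0}]'
python3 -m crank '[{"travel":[0.01,0,0],"roll":0,"fingers":0},{"travel":[0.01,0,0],"roll":0,"fingers":0},{"travel":[0.01,0,0],"roll":0,"fingers":0},{"travel":[0.01,0,0],"roll":0,"fingers":0},{"travel":[0.01,0,0],"roll":0,"fingers":0}]'
python3 - <<'E'
from h import *
plan(.458,.1303,.045,-.127)
f=grab('wrist','w2'); cv2.imwrite('pics/w2.png',cv2.resize(f['image'],(800,600)))
E
```

```text
time_s: 3.28
position: [0.4576, 0.1304, 0.0437]
eef_rot: [-0.467, 0.531, -0.531, 0.467]
contact_force: [0.7, -0.2, 0.2]
grip_width: 0.001
time_s: 3.9
position: [0.4517, 0.0803, 0.0457]
eef_rot: [0.466, -0.532, 0.532, -0.466]
contact_force: [0.5, 2.3, 2.0]
grip_width: 0.005
t 3.9 pos [0.4517 0.0803 0.0457] travel [-0.0504  0.0007 -0.0003] zyaw -0.132 ydown [ 0.001  0.    -1.   ] F [0.5 2.3 2. ] q7 -0.02
roll -0.004890344677120462
```

View pics/w2.png

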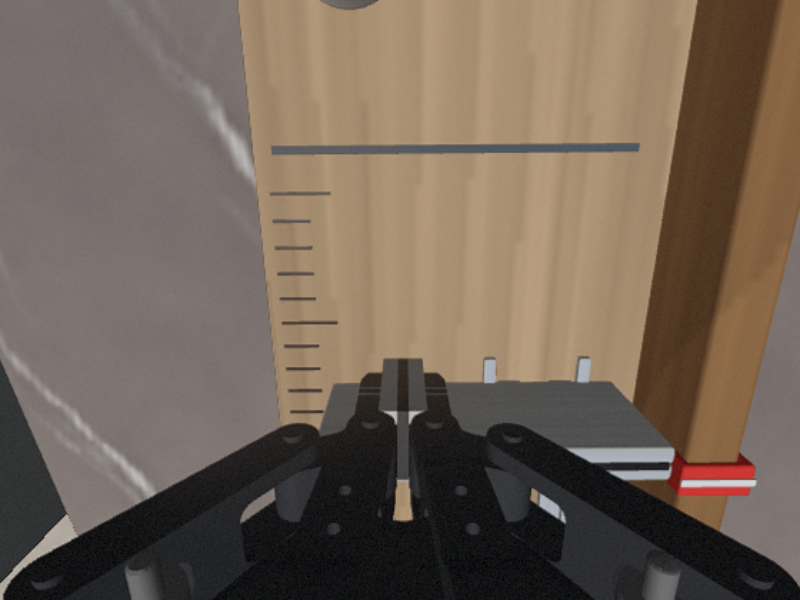

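The picture shows the stop's dark line at (600–668, 466) and the pointer's white line at (680–755, 483), both clearly visible. The stop still has some way to go.

```bash
cat >> h.py <<'E'
def gap(f,s1,s2,q1,q2,k=1.4286):
    a=at(f,s1[0]/k,s1[1]/k,.07);a2=at(f,s2[0]/k,s2[1]/k,.07);b=at(f,q1[0]/k,q1[1]/k,.065);b2=at(f,q2[0]/k,q2[1]/k,.065)
    th=-.128; n=np.array([-np.sin(th),np.cos(th)])
    print('stop',a.round(4),a2.round(4),'ptr',b.round(4),b2.round(4),'slopes',np.arctan2(*(a2-a)[1::-1]).round(3),np.arctan2(*(b2-b)[1::-1]).round(3))
    for t in(-.12,-.128,-.136):
        n=np.array([-np.sin(t),np.cos(t)]); print(t,'stop-ptr mm',(1e3*n@((a+a2)/2-(b+b2)/2)[:2]).round(2))
E
python3 - <<'E'
from h import *
f=load('w2'); gap(f,(600,466),(668,466),(680,483),(755,483))
img=f['image']; crop(f,395,300,545,360,5.3,'w2c.png')
E
```

```text
stop [0.5111 0.0538 0.07  ] [0.5324 0.051  0.07  ] ptr [0.5396 0.0393 0.065 ] [0.5644 0.036  0.065 ] slopes -0.133 -0.133
-0.12 stop-ptr mm 10.97
-0.128 stop-ptr mm 10.72
-0.136 stop-ptr mm 10.46
```

View pics/w2c.png

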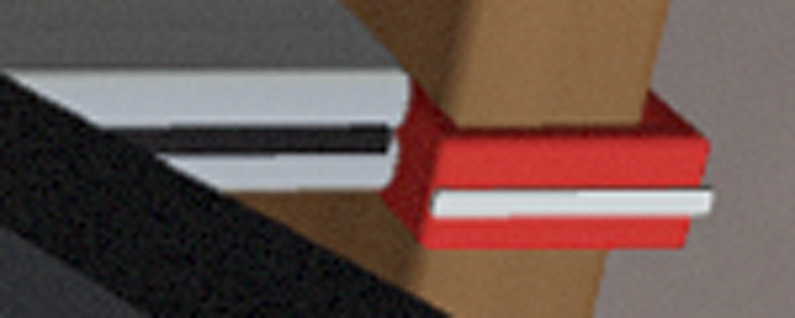

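```bash
python3 -m crank '[{"travel":[0.003,0,0],"roll":0,"fingers":0},{"travel":[0.003,0,0],"roll":0,"fingers":0},{"travel":[0.0025,0,0],"roll":0,"fingers":0},{"travel":[0,0,0],"roll":0,"fingers":0},{"travel":[0,0,0],"roll":0,"fingers":0}]'
python3 - <<'E'
from h import *
f=grab('wrist','w3'); crop(f,395,300,545,375,5.3,'w3c.png')
E
```

```text
time_s: 4.58
position: [0.4501, 0.0724, 0.0452]
eef_rot: [-0.466, 0.532, -0.532, 0.466]
contact_force: [0.2, 0.6, 0.7]
grip_width: -0.001
```

View pics/w3c.png

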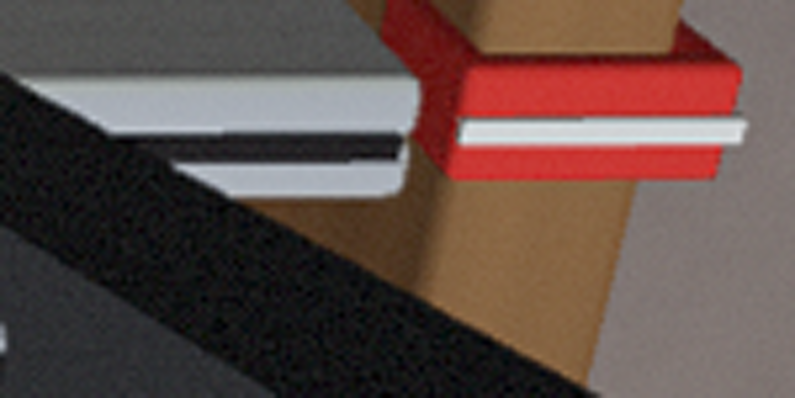

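Run:
```python
from h import *
f=load('w3'); u=lambda x,y:(395+x/5.3,300+y/5.3)
gap(f,u(200,148),u(395,148),u(462,132),u(745,132),k=1)
# subpixel line rows by columns
g=cv2.cvtColor(f['image'],cv2.COLOR_BGR2GRAY).astype(float)
for c0,c1,r0,r1,sg in((448,466,319,334,-1),(486,530,316,332,1)):
    seg=f['image'][r0:r1,c0:c1].astype(float); 
    w=(np.median(seg[:,:,0 ],1) if sg>0 else -np.median(seg.mean(2),1)); print(r0,w.round())
print(proj(f,[[.5324,.0,.07]]))
```

```text
stop [0.515  0.0448 0.07  ] [0.5314 0.0426 0.07  ] ptr [0.5401 0.0392 0.065 ] [0.5648 0.0359 0.065 ] slopes -0.132 -0.132
-0.12 stop-ptr mm 2.6
-0.128 stop-ptr mm 2.36
-0.136 stop-ptr mm 2.12
319 [-174. -175. -176. -178. -182. -156.  -58.  -30.  -34.  -36.  -31.  -66.
 -175. -178. -177.]
316 [ 52.  52.  52.  52.  51.  45. 152. 213. 213. 213. 220. 131.  52.  51.
  52.  52.]
[[467.94138873 400.6310039 ]]
```

```bash
python3 -m crank '[{"travel":[0.0012,0,0],"roll":0,"fingers":0},{"travel":[0.0012,0,0],"roll":0,"fingers":0},{"travel":[0,0,0],"roll":0,"fingers":0},{"travel":[0,0,0],"roll":0,"fingers":0},{"travel":[0,0,0],"roll":0,"fingers":0}]'
cat >> h.py <<'E'
def auto(f,cs,rs,cp,rp):
    o=[]
    for (c0,c1),(r0,r1),sg in((cs,rs,-1),(cp,rp,1)):
        s=f['image'][r0:r1,c0:c1].astype(float); w=np.median(s[:,:,0],1)*sg; w-=np.median(np.sort(w)[:6]); w[w<.25*w.max()]=0
        o.append((r0+np.arange(len(w)))@w/w.sum())
    print('rows',o); gap(f,(cs[0],o[0]),(cs[1],o[0]),(cp[0],o[1]),(cp[1],o[1]),k=1)
E
python3 - <<'E'
from h import *
auto(load('w3'),(448,466),(319,334),(486,530),(316,332))
f=grab('wrist','w4'); print(arm.read_state()['contact_force'].round(1))
auto(f,(448,466),(319,334),(490,532),(308,330)); crop(f,395,285,545,360,5.3,'w4c.png')
E
```

```text
time_s: 5.25
position: [0.45, 0.07, 0.0453]
eef_rot: [0.466, -0.532, 0.532, -0.466]
contact_force: [-0.7, -0.2, 0.1]
grip_width: -0.002
rows [np.float64(327.4740106320142), np.float64(324.4520671060515)]
stop [0.5218 0.0441 0.07  ] [0.5298 0.043  0.07  ] ptr [0.5419 0.0392 0.065 ] [0.5622 0.0365 0.065 ] slopes -0.132 -0.132
-0.12 stop-ptr mm 2.55
-0.128 stop-ptr mm 2.34
-0.136 stop-ptr mm 2.13
[ 0.8 -0.5  1.1]
rows [np.float64(326.666091954023), np.float64(319.8715478484265)]
stop [0.5217 0.042  0.07  ] [0.5298 0.0409 0.07  ] ptr [0.5436 0.0389 0.065 ] [0.5629 0.0364 0.065 ] slopes -0.133 -0.133
-0.12 stop-ptr mm 0.5
-0.128 stop-ptr mm 0.28
-0.136 stop-ptr mm 0.05
```

View pics/w4c.png

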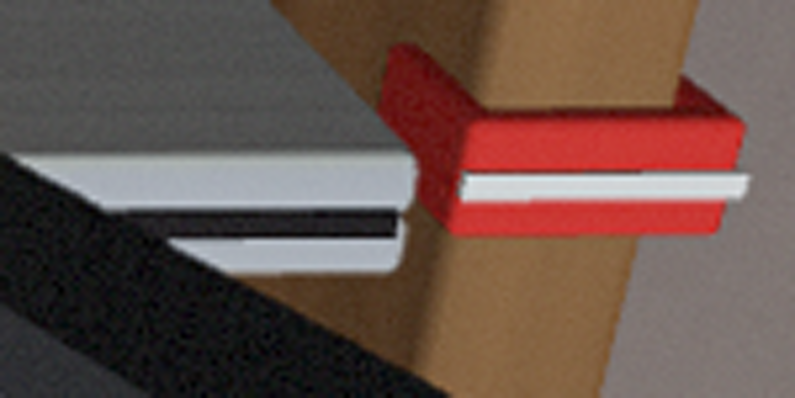

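```bash
python3 -m crank '[{"travel":[-0.02,0,0],"roll":0,"fingers":0},{"travel":[0,-0.045,0],"roll":0,"fingers":0},{"travel":[0,-0.05,0],"roll":0,"fingers":0},{"travel":[0,-0.05,0],"roll":0,"fingers":0.02},{"travel":[0,-0.04,0],"roll":0,"fingers":0.025}]'
python3 -m crank '[{"travel":[0.035,0,0.014],"roll":0,"fingers":0.025},{"travel":[0.035,0,0.014],"roll":0,"fingers":0.025},{"travel":[0.035,0,0.014],"roll":0,"fingers":0.025},{"travel":[0.035,0,0.014],"roll":0,"fingers":0.025},{"travel":[0,0,0],"roll":0,"fingers":0.025}]'
python3 - <<'E'
from h import *
plan(.489,-.051,.23,-.13)
f=grab('wrist','w5'); cv2.imwrite('pics/w5.png',cv2.resize(f['image'],(800,600)))
E
```

```text
time_s: 5.92
position: [0.4525, 0.0899, 0.2323]
eef_rot: [0.466, -0.532, 0.532, -0.466]
contact_force: [-0.9, 0.1, -0.2]
grip_width: 0.292
time_s: 6.55
position: [0.4898, -0.0588, 0.2303]
eef_rot: [0.465, -0.532, 0.533, -0.465]
contact_force: [-0.2, 1.4, -0.5]
grip_width: 0.292
t 6.55 pos [ 0.4898 -0.0588  0.2303] travel [-0.0076  0.0003 -0.0018] zyaw -0.136 ydown [ 0.    -0.001 -1.   ] F [-0.2  1.4 -0.5] q7 0.154
roll -0.005847930633823051
```

View pics/w5.png

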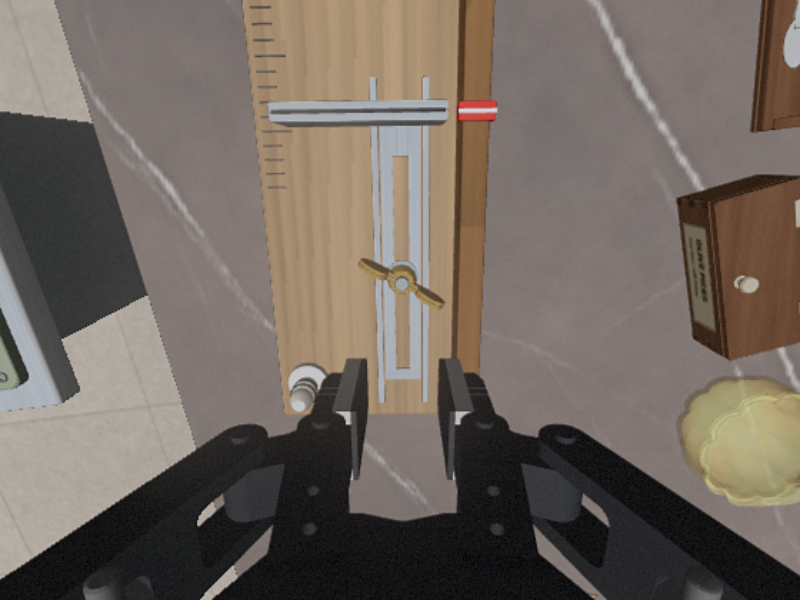

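The picture shows the stop's dark line and the pointer's white line both at row ≈111, with the nut's stud at (402,283). The wing tips are at (362,262) and (441,303), and the cup and stopper are untouched.

Run:
```python
from h import *
f=load('w5'); k=1/1.4286
auto(f,(225,300),(70,86),(326,343),(70,86))
g=f['image'].astype(int)
print(np.median(g[68:90,240:300].mean(2),1).round()); print(np.median(g[68:90,326:343,0],1))
c=at(f,402*k,283*k,.052); a=at(f,362*k,262*k,.052); b=at(f,441*k,303*k,.052)
th=np.arctan2(*(b-a)[1::-1]); print(c.round(4),((a+b)/2).round(4),'span',np.linalg.norm(b-a),'wing yaw',th)
plan(c[0],c[1],.11,th+1.3)
```

```text
rows [np.float64(79.0587084148728), np.float64(76.95814977973568)]
stop [0.4533 0.0497 0.07  ] [0.5203 0.0405 0.07  ] ptr [0.5444 0.0394 0.065 ] [0.5599 0.0373 0.065 ] slopes -0.136 -0.136
-0.12 stop-ptr mm -1.18
-0.128 stop-ptr mm -1.71
-0.136 stop-ptr mm -2.23
[148. 146. 162. 174. 175. 176. 181. 164.  93.  73.  91. 174. 177. 178.
 180. 180. 108.  78.  77.  74. 151. 174.]
[ 67.  70.  48.  65.  65.  64.  60.  99. 216. 221. 197.  99.  62.  66.
  66.  60.  39.  64.  69.  67.  68.  68.]
[ 0.4879 -0.0722  0.052 ] [ 0.4879 -0.0721  0.052 ] span 0.06694342579147149 wing yaw -0.629574211236736
t 6.6 pos [ 0.4896 -0.057   0.2302] travel [0.0153 0.1202 0.0003] zyaw -0.134 ydown [-0. -0. -1.] F [ 0.4  0.2 -0.3] q7 0.153
roll -0.8043674322691997
```

Run:
```python
from h import *
f=load('w5'); g=f['image'].astype(float)
def cen(c0,c1,sg,r0=73,r1=82):
    ch=g[r0:r1,c0:c1].mean(2) if sg<0 else g[r0:r1,c0:c1,0]
    w=sg*np.median(ch,1); w-=np.median(np.sort(w)[:4]); w[w<.08*w.max()]=0; return (np.arange(r0,r1)@w)/w.sum()
s1,s2,p1,p2=cen(200,240,-1),cen(260,300,-1),cen(326,334,1),cen(336,343,1); print(s1,s2,p1,p2)
gap(f,(220,s1),(280,s2),(330,p1),(340,p2),k=1)
# extrapolate stop line to pointer column
a=at(f,220,s1,.07);b=at(f,280,s2,.07);p=at(f,335,(p1+p2)/2,.065)
t=(p-a)[:2]@(b-a)[:2]/((b-a)[:2]@(b-a)[:2]); n=np.array([-(b-a)[1],(b-a)[0]])/np.linalg.norm((b-a)[:2]); print('extrap stop-ptr mm',-1e3*n@(p-a)[:2])
```

```text
77.48714883442916 76.72722513089006 76.96613449443637 76.95389048991355
stop [0.4491 0.0516 0.07  ] [0.5027 0.0448 0.07  ] ptr [0.5481 0.0389 0.065 ] [0.5571 0.0377 0.065 ] slopes -0.125 -0.135
-0.12 stop-ptr mm 0.64
-0.128 stop-ptr mm 0.02
-0.136 stop-ptr mm -0.6
extrap stop-ptr mm 0.2752459725504345
```

Two views put the stop within about 0.3 mm of the pointer line, so it's set. Now the nut.

```bash
python3 -m crank '[{"travel":[0.0153,0.03,0],"roll":0,"fingers":0.03},{"travel":[0,0.03,0],"roll":-0.18,"fingers":0.03},{"travel":[0,0.03,0],"roll":-0.18,"fingers":0.03},{"travel":[0,0.03,0],"roll":-0.18,"fingers":0.03},{"travel":[0,0,0],"roll":-0.18,"fingers":0.03}]'
python3 -m crank '[{"travel":[0,0,0],"roll":-0.084,"fingers":0.03},{"travel":[0,0,0],"roll":0,"fingers":0.03},{"travel":[0,0,0],"roll":0,"fingers":0.03},{"travel":[0,0,0],"roll":0,"fingers":0.03},{"travel":[0,0,0],"roll":0,"fingers":0.03}]'
python3 - <<'E'
from h import *
plan(.4879,-.0722,.042,-.6296+1.3); print(arm.read_state()['joint_positions'].round(2),arm.read_state()['grip_width']*85.4)
E
```

```text
time_s: 7.22
position: [0.4868, -0.0701, 0.1087]
eef_rot: [0.625, -0.332, 0.33, -0.624]
contact_force: [-0.3, -0.4, 0.5]
grip_width: 0.351
time_s: 7.85
position: [0.4877, -0.0713, 0.1104]
eef_rot: [0.637, -0.307, 0.307, -0.637]
contact_force: [-0.2, 0.2, -0.2]
grip_width: 0.35
t 7.85 pos [ 0.4877 -0.0713  0.1104] travel [ 0.0009  0.0684 -0.0004] zyaw 0.672 ydown [-0. -0. -1.] F [-0.2  0.2 -0.2] q7 0.745
roll 0.0011314273895517424
[ 0.08  0.78 -0.    1.92  0.01  0.44  0.74] 29.929368056214006
```

Lower, then the start of stroke 1.

```bash
python3 -m crank '[{"travel":[0.0009,0.02,0],"roll":0,"fingers":0.03},{"travel":[0,0.02,0],"roll":0,"fingers":0.03},{"travel":[0,0.018,0],"roll":0,"fingers":0.03},{"travel":[0,0.01,0],"roll":0,"fingers":0.03},{"travel":[0,0,0],"roll":0,"fingers":0.03}]'
python3 -m crank '[{"travel":[0,0,0],"roll":0.15,"fingers":0.03},{"travel":[0,0,0],"roll":0.15,"fingers":0.03},{"travel":[0,0,0],"roll":0.15,"fingers":0.03},{"travel":[0,0,0],"roll":0.15,"fingers":0.03},{"travel":[0,0,0],"roll":0.15,"fingers":0.03}]'
python3 - <<'E'
from h import *
plan(.4879,-.0722,.042); print(arm.read_state()['moment'].round(2))
f=grab('wrist','w6'); cv2.imwrite('pics/w6.png',cv2.resize(f['image'],(800,600)))
E
```

```text
time_s: 8.48
position: [0.4881, -0.0721, 0.0421]
eef_rot: [0.637, -0.307, 0.307, -0.637]
contact_force: [0.2, 0.6, 0.5]
grip_width: 0.351
time_s: 9.1
position: [0.4885, -0.0722, 0.0431]
eef_rot: [0.479, -0.52, 0.521, -0.479]
contact_force: [-1.7, -1.2, -1.8]
grip_width: 0.353
t 9.1 pos [ 0.4885 -0.0722  0.0431] travel [ 0.0001  0.001  -0.0006] zyaw -0.083 ydown [ 0.001  0.    -1.   ] F [-1.7 -1.2 -1.8] q7 0.331
[-0.39  0.25  0.03]
```

View pics/w6.png

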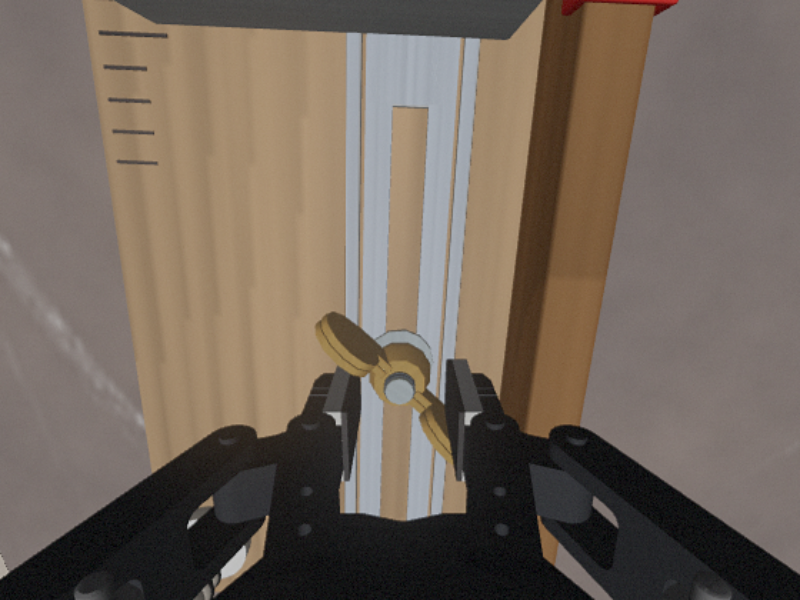

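The nut is well centred between the tips and the wings are engaged. I'll continue the stroke.

```bash
python3 -m crank '[{"travel":[0,0.001,0],"roll":0.17,"fingers":0.03},{"travel":[0,0,0],"roll":0.17,"fingers":0.03},{"travel":[0,0,0],"roll":0.17,"fingers":0.03},{"travel":[0,0,0],"roll":0.17,"fingers":0.03},{"travel":[0,0,0],"roll":0.17,"fingers":0.03}]'
python3 -m crank '[{"travel":[0,0,0],"roll":0.17,"fingers":0.03},{"travel":[0,0,0],"roll":0.17,"fingers":0.03},{"travel":[0,0,0],"roll":0.17,"fingers":0.03},{"travel":[0,0,0],"roll":0.17,"fingers":0.03},{"travel":[0,0,0],"roll":0.17,"fingers":0.03}]'
python3 - <<'E'
from h import *
plan(.4879,-.0722,.042); print(arm.read_state()['joint_positions'].round(2),arm.read_state()['moment'].round(2))
E
```

```text
time_s: 9.78
position: [0.4882, -0.072, 0.0418]
eef_rot: [-0.222, 0.671, -0.671, 0.222]
contact_force: [-1.5, -1.5, -0.9]
grip_width: 0.355
time_s: 10.4
position: [0.4882, -0.0716, 0.0418]
eef_rot: [0.074, 0.704, -0.703, -0.074]
contact_force: [-2.3, 1.0, -1.2]
grip_width: 0.352
t 10.4 pos [ 0.4882 -0.0716  0.0418] travel [ 0.0002 -0.0002  0.0006] zyaw -1.781 ydown [ 0.     0.001 -1.   ] F [-2.3  1.  -1.2] q7 -0.697
[-0.17  0.98  0.48  1.96 -1.02  0.47 -0.7 ] [0.2  0.38 0.  ]
```

```bash
python3 -m crank '[{"travel":[0,0,0],"roll":0.17,"fingers":0.03},{"travel":[0,0,0],"roll":0.17,"fingers":0.03},{"travel":[0,0,0],"roll":0.17,"fingers":0.03},{"travel":[0,0,0],"roll":0,"fingers":0.03},{"travel":[0,0,0],"roll":0,"fingers":0.03}]'
python3 - <<'E'
from h import *
plan(.4879,-.0722,.042); print(arm.read_state()['joint_positions'].round(2),arm.read_state()['moment'].round(2))
E
```

```text
time_s: 11.02
position: [0.4884, -0.0719, 0.0416]
eef_rot: [0.247, 0.663, -0.663, -0.246]
contact_force: [-0.8, 1.1, 0.8]
grip_width: 0.35
t 11.025 pos [ 0.4884 -0.0719  0.0416] travel [ 0.0001 -0.0004  0.0006] zyaw -2.283 ydown [ 0.     0.001 -1.   ] F [-0.8  1.1  0.8] q7 -1.08
[-0.23  1.02  0.61  1.96 -1.15  0.57 -1.08] [0.23 0.   0.01]
```

```bash
python3 -m crank '[{"travel":[0,0,0],"roll":0.17,"fingers":0.03},{"travel":[0,0,0],"roll":0.17,"fingers":0.03},{"travel":[0,0,0],"roll":0.17,"fingers":0.03},{"travel":[0,0,0],"roll":0.17,"fingers":0.03},{"travel":[0,0,0],"roll":0,"fingers":0.03}]'
python3 - <<'E'
from h import *
plan(.4879,-.0722,.042); print(arm.read_state()['joint_positions'].round(2),arm.read_state()['moment'].round(2))
E
```

```text
time_s: 11.65
position: [0.4882, -0.0722, 0.0413]
eef_rot: [-0.454, -0.542, 0.542, 0.454]
contact_force: [0.2, 0.5, 0.0]
grip_width: 0.349
t 11.65 pos [ 0.4882 -0.0722  0.0413] travel [ 0.     -0.0007  0.0003] zyaw -2.964 ydown [-0. -0. -1.] F [0.2 0.5 0. ] q7 -1.661
[-0.3   1.08  0.77  1.96 -1.26  0.7  -1.66] [0.02 0.04 0.  ]
```

```bash
python3 -m crank '[{"travel":[0,-0.022,0],"roll":0,"fingers":0.03},{"travel":[0,-0.024,0],"roll":0,"fingers":0.03},{"travel":[0,0,0],"roll":-0.18,"fingers":0.03},{"travel":[0,0,0],"roll":-0.18,"fingers":0.03},{"travel":[0,0,0],"roll":-0.18,"fingers":0.03}]'
python3 -m crank '[{"travel":[0,0,0],"roll":-0.18,"fingers":0.03},{"travel":[0,0,0],"roll":-0.18,"fingers":0.03},{"travel":[0,0,0],"roll":-0.18,"fingers":0.03},{"travel":[0,0,0],"roll":-0.18,"fingers":0.03},{"travel":[0,0,0],"roll":-0.18,"fingers":0.03}]'
python3 -m crank '[{"travel":[0,0,0],"roll":-0.18,"fingers":0.03},{"travel":[0,0,0],"roll":-0.18,"fingers":0.03},{"travel":[0,0,0],"roll":-0.18,"fingers":0.03},{"travel":[0,0,0],"roll":-0.18,"fingers":0.03},{"travel":[0,0,0],"roll":-0.18,"fingers":0.03}]'
python3 -m crank '[{"travel":[0,0,0],"roll":-0.18,"fingers":0.03},{"travel":[0,0,0],"roll":-0.18,"fingers":0.03},{"travel":[0,0,0],"roll":-0.18,"fingers":0.03},{"travel":[0,0,0],"roll":-0.18,"fingers":0.03},{"travel":[0,0,0],"roll":-0.18,"fingers":0.03}]'
python3 -m crank '[{"travel":[0,0,0],"roll":-0.18,"fingers":0.03},{"travel":[0,0,0],"roll":-0.18,"fingers":0.03},{"travel":[0,0,0],"roll":0,"fingers":0.03},{"travel":[0,0,0],"roll":0,"fingers":0.03},{"travel":[0,0,0],"roll":0,"fingers":0.03}]'
python3 - <<'E'
from h import *
plan(.4879,-.0722,.042,.67); print(arm.read_state()['joint_positions'].round(2),arm.read_state()['moment'].round(2))
f=grab('wrist','w7'); crop(f,180,150,400,315,3.6,'w7.png')
E
```

```text
time_s: 12.28
position: [0.4884, -0.0723, 0.0876]
eef_rot: [0.29, 0.645, -0.645, -0.289]
contact_force: [-0.2, -0.0, 0.7]
grip_width: 0.354
time_s: 12.9
position: [0.4885, -0.0723, 0.0877]
eef_rot: [0.019, -0.707, 0.707, -0.02]
contact_force: [0.3, -0.7, -1.0]
grip_width: 0.35
time_s: 13.52
position: [0.4888, -0.0723, 0.0877]
eef_rot: [0.325, -0.628, 0.628, -0.326]
contact_force: [0.2, -0.0, -0.7]
grip_width: 0.354
time_s: 14.15
position: [0.4888, -0.0722, 0.0878]
eef_rot: [-0.565, 0.423, -0.425, 0.566]
contact_force: [-0.2, -0.9, -0.5]
grip_width: 0.35
time_s: 14.78
position: [0.4883, -0.072, 0.0874]
eef_rot: [-0.63, 0.32, -0.32, 0.63]
contact_force: [-0.6, 0.1, -0.4]
grip_width: 0.353
t 14.775 pos [ 0.4883 -0.072   0.0874] travel [-0.0001  0.0454 -0.0005] zyaw 0.631 ydown [ 0. -0. -1.] F [-0.6  0.1 -0.4] q7 0.678
roll -0.039023354932201215
[ 0.09  0.83 -0.02  1.93  0.04  0.39  0.68] [0.01 0.02 0.03]
```

View pics/w7.png

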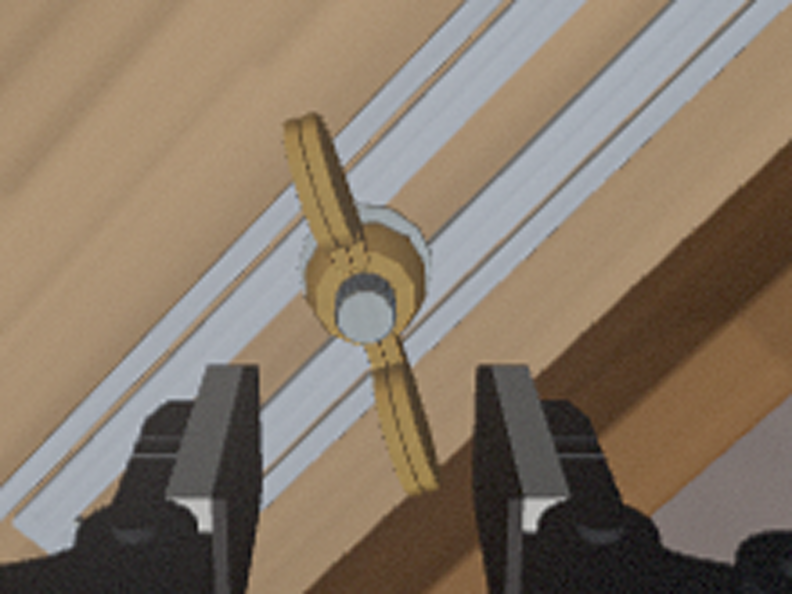

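The nut has turned about 3.2 rad and the wings are clear of the tips, so I'll start stroke 2.

```bash
python3 -m crank '[{"travel":[0,0.02,0],"roll":0,"fingers":0.03},{"travel":[0,0.02,0],"roll":0,"fingers":0.03},{"travel":[0,0.006,0],"roll":0,"fingers":0.03},{"travel":[0,0,0],"roll":0.17,"fingers":0.03},{"travel":[0,0,0],"roll":0.17,"fingers":0.03}]'
python3 -m crank '[{"travel":[0,0,0],"roll":0.17,"fingers":0.03},{"travel":[0,0,0],"roll":0.17,"fingers":0.03},{"travel":[0,0,0],"roll":0.17,"fingers":0.03},{"travel":[0,0,0],"roll":0.17,"fingers":0.03},{"travel":[0,0,0],"roll":0.17,"fingers":0.03}]'
python3 -m crank '[{"travel":[0,0,0],"roll":0.17,"fingers":0.03},{"travel":[0,0,0],"roll":0.17,"fingers":0.03},{"travel":[0,0,0],"roll":0.17,"fingers":0.03},{"travel":[0,0,0],"roll":0.17,"fingers":0.03},{"travel":[0,0,0],"roll":0.17,"fingers":0.03}]'
python3 -m crank '[{"travel":[0,0,0],"roll":0.17,"fingers":0.03},{"travel":[0,0,0],"roll":0.17,"fingers":0.03},{"travel":[0,0,0],"roll":0.17,"fingers":0.03},{"travel":[0,0,0],"roll":0.17,"fingers":0.03},{"travel":[0,0,0],"roll":0,"fingers":0.03}]'
python3 - <<'E'
from h import *
plan(.4882,-.072,.042); print(arm.read_state()['joint_positions'].round(2),arm.read_state()['moment'].round(2))
E
```

```text
time_s: 15.45
position: [0.4884, -0.0721, 0.0417]
eef_rot: [-0.566, 0.423, -0.424, 0.566]
contact_force: [-0.4, 1.2, -0.3]
grip_width: 0.354
time_s: 16.08
position: [0.4882, -0.0721, 0.0417]
eef_rot: [-0.341, 0.619, -0.619, 0.341]
contact_force: [-1.2, -0.3, -1.8]
grip_width: 0.35
time_s: 16.7
position: [0.4883, -0.0717, 0.0418]
eef_rot: [-0.055, 0.705, -0.705, 0.056]
contact_force: [-1.6, 0.3, -1.3]
grip_width: 0.352
time_s: 17.32
position: [0.4885, -0.0717, 0.0416]
eef_rot: [0.181, 0.684, -0.684, -0.18]
contact_force: [-0.0, 0.5, -0.2]
grip_width: 0.349
t 17.325 pos [ 0.4885 -0.0717  0.0416] travel [ 0.0001 -0.0004  0.0004] zyaw -2.087 ydown [ 0.  0. -1.] F [-0.   0.5 -0.2] q7 -0.949
[-0.2   1.    0.54  1.96 -1.08  0.51 -0.95] [ 0.16 -0.03  0.03]
```

```bash
python3 -m crank '[{"travel":[0,0,0],"roll":0.1,"fingers":0.03},{"travel":[0,0,0],"roll":0.1,"fingers":0.03},{"travel":[0,0,0],"roll":0.1,"fingers":0.03},{"travel":[0,0,0],"roll":0.1,"fingers":0.03},{"travel":[0,0,0],"roll":0,"fingers":0.03}]'
python3 - <<'E'
from h import *
plan(.4882,-.072,.042); print(arm.read_state()['moment'].round(2))
E
python3 -m crank '[{"travel":[0,0,0],"roll":0.1,"fingers":0.03},{"travel":[0,0,0],"roll":0.1,"fingers":0.03},{"travel":[0,0,0],"roll":0.1,"fingers":0.03},{"travel":[0,0,0],"roll":0.1,"fingers":0.03},{"travel":[0,0,0],"roll":0.1,"fingers":0.03}]'
python3 - <<'E'
from h import *
plan(.4882,-.072,.042); print(arm.read_state()['joint_positions'].round(2),arm.read_state()['moment'].round(2))
E
```

```text
time_s: 17.95
position: [0.4883, -0.0719, 0.0414]
eef_rot: [0.312, 0.635, -0.635, -0.312]
contact_force: [-1.4, 1.1, -0.0]
grip_width: 0.347
t 17.95 pos [ 0.4883 -0.0719  0.0414] travel [-0.     -0.0006  0.0002] zyaw -2.484 ydown [ 0.  0. -1.] F [-1.4  1.1 -0. ] q7 -1.263
[0.26 0.02 0.05]
time_s: 18.58
position: [0.4883, -0.072, 0.0414]
eef_rot: [0.46, 0.538, -0.537, -0.46]
contact_force: [0.9, 1.0, -0.8]
grip_width: 0.352
t 18.575 pos [ 0.4883 -0.072   0.0414] travel [-0.     -0.0006  0.0001] zyaw -2.986 ydown [ 0.  0. -1.] F [ 0.9  1.  -0.8] q7 -1.693
[-0.29  1.07  0.75  1.96 -1.25  0.68 -1.69] [ 0.19  0.05 -0.02]
```

```bash
for i in 1; do python3 -m crank '[{"travel":[0,0,0],"roll":0.08,"fingers":0.03},{"travel":[0,0,0],"roll":0.08,"fingers":0.03},{"travel":[0,0,0],"roll":0.08,"fingers":0.03},{"travel":[0,0,0],"roll":0.08,"fingers":0.03},{"travel":[0,0,0],"roll":0.08,"fingers":0.03}]'; done
python3 - <<'E'
from h import *
plan(.4882,-.072,.042); print(arm.read_state()['moment'].round(2))
E
python3 -m crank '[{"travel":[0,0,0],"roll":0.08,"fingers":0.03},{"travel":[0,0,0],"roll":0.08,"fingers":0.03},{"travel":[0,0,0],"roll":0.08,"fingers":0.03},{"travel":[0,0,0],"roll":0.08,"fingers":0.03},{"travel":[0,0,0],"roll":0,"fingers":0.03}]'
python3 - <<'E'
from h import *
plan(.4882,-.072,.042); print(arm.read_state()['joint_positions'].round(2),arm.read_state()['moment'].round(2))
E
```

```text
time_s: 19.2
position: [0.4881, -0.0722, 0.0414]
eef_rot: [-0.557, -0.435, 0.436, 0.557]
contact_force: [-0.9, -0.1, -0.3]
grip_width: 0.351
t 19.2 pos [ 0.4881 -0.0722  0.0414] travel [ 0.0002 -0.0006 -0.    ] zyaw 2.898 ydown [-0.  0. -1.] F [-0.9 -0.1 -0.3] q7 -2.053
[-0.1   0.19  0.01]
time_s: 19.82
position: [0.4879, -0.0723, 0.0413]
eef_rot: [-0.619, -0.341, 0.342, 0.619]
contact_force: [-2.5, -0.4, -1.1]
grip_width: 0.349
t 19.825 pos [ 0.4879 -0.0723  0.0413] travel [ 0.0004 -0.0007 -0.0001] zyaw 2.579 ydown [-0.001 -0.    -1.   ] F [-2.5 -0.4 -1.1] q7 -2.347
[-0.34  1.12  0.88  1.96 -1.32  0.8  -2.35] [-0.22  0.55  0.1 ]
```

```bash
python3 -m crank '[{"travel":[0,-0.022,0],"roll":0,"fingers":0.03},{"travel":[0,-0.024,0],"roll":0,"fingers":0.03},{"travel":[0,0,0],"roll":-0.18,"fingers":0.03},{"travel":[0,0,0],"roll":-0.18,"fingers":0.03},{"travel":[0,0,0],"roll":-0.18,"fingers":0.03}]'
python3 -m crank '[{"travel":[0,0,0],"roll":-0.18,"fingers":0.03},{"travel":[0,0,0],"roll":-0.18,"fingers":0.03},{"travel":[0,0,0],"roll":-0.18,"fingers":0.03},{"travel":[0,0,0],"roll":-0.18,"fingers":0.03},{"travel":[0,0,0],"roll":-0.18,"fingers":0.03}]'
python3 -m crank '[{"travel":[0,0,0],"roll":-0.18,"fingers":0.03},{"travel":[0,0,0],"roll":-0.18,"fingers":0.03},{"travel":[0,0,0],"roll":-0.18,"fingers":0.03},{"travel":[0,0,0],"roll":-0.18,"fingers":0.03},{"travel":[0,0,0],"roll":-0.18,"fingers":0.03}]'
python3 -m crank '[{"travel":[0,0,0],"roll":-0.18,"fingers":0.03},{"travel":[0,0,0],"roll":-0.18,"fingers":0.03},{"travel":[0,0,0],"roll":-0.18,"fingers":0.03},{"travel":[0,0,0],"roll":-0.18,"fingers":0.03},{"travel":[0,0,0],"roll":-0.18,"fingers":0.03}]'
python3 -m crank '[{"travel":[0,0,0],"roll":-0.18,"fingers":0.03},{"travel":[0,0,0],"roll":-0.18,"fingers":0.03},{"travel":[0,0,0],"roll":0,"fingers":0.03},{"travel":[0,0,0],"roll":0,"fingers":0.03},{"travel":[0,0,0],"roll":0,"fingers":0.03}]'
python3 - <<'E'
from h import *
plan(.4882,-.072,.042,-.06); print(arm.read_state()['joint_positions'].round(2),arm.read_state()['moment'].round(2))
E
```

```text
time_s: 20.45
position: [0.4885, -0.0721, 0.0875]
eef_rot: [0.504, 0.496, -0.496, -0.504]
contact_force: [-0.7, -0.3, 0.2]
grip_width: 0.351
time_s: 21.08
position: [0.4886, -0.0721, 0.0876]
eef_rot: [0.238, 0.666, -0.666, -0.237]
contact_force: [0.2, -0.7, -0.6]
grip_width: 0.355
time_s: 21.7
position: [0.4887, -0.0722, 0.0877]
eef_rot: [0.075, -0.703, 0.703, -0.076]
contact_force: [0.5, -0.5, 0.1]
grip_width: 0.35
time_s: 22.32
position: [0.4888, -0.0721, 0.0877]
eef_rot: [0.373, -0.6, 0.601, -0.374]
contact_force: [-0.7, -0.8, -0.8]
grip_width: 0.352
time_s: 22.95
position: [0.4883, -0.072, 0.0874]
eef_rot: [0.472, -0.526, 0.527, -0.472]
contact_force: [0.2, 0.4, -0.1]
grip_width: 0.352
t 22.95 pos [ 0.4883 -0.072   0.0874] travel [-0.      0.0454 -0.0001] zyaw -0.109 ydown [ 0. -0. -1.] F [ 0.2  0.4 -0.1] q7 0.148
roll -0.04929463046076865
[ 0.03  0.83  0.09  1.93 -0.18  0.39  0.15] [ 0.02 -0.03  0.07]
```

```bash
python3 -m crank '[{"travel":[0,0.02,0],"roll":0,"fingers":0.03},{"travel":[0,0.02,0],"roll":0,"fingers":0.03},{"travel":[0,0.006,0],"roll":0,"fingers":0.03},{"travel":[0,0,0],"roll":0.17,"fingers":0.03},{"travel":[0,0,0],"roll":0.17,"fingers":0.03}]'
python3 -m crank '[{"travel":[0,0,0],"roll":0.1,"fingers":0.03},{"travel":[0,0,0],"roll":0.1,"fingers":0.03},{"travel":[0,0,0],"roll":0.08,"fingers":0.03},{"travel":[0,0,0],"roll":0.08,"fingers":0.03},{"travel":[0,0,0],"roll":0,"fingers":0.03}]'
python3 - <<'E'
from h import *
plan(.4882,-.072,.042); print(arm.read_state()['moment'].round(2))
E
python3 -m crank '[{"travel":[0,0,0],"roll":0.06,"fingers":0.03},{"travel":[0,0,0],"roll":0.06,"fingers":0.03},{"travel":[0,0,0],"roll":0.06,"fingers":0.03},{"travel":[0,0,0],"roll":0,"fingers":0.03},{"travel":[0,0,0],"roll":0,"fingers":0.03}]'
python3 - <<'E'
from h import *
plan(.4882,-.072,.042); print(arm.read_state()['joint_positions'].round(2),arm.read_state()['moment'].round(2))
E
```

```text
time_s: 23.58
position: [0.4885, -0.0721, 0.0417]
eef_rot: [0.374, -0.6, 0.6, -0.375]
contact_force: [0.3, 0.7, -0.8]
grip_width: 0.347
time_s: 24.2
position: [0.4878, -0.0723, 0.0418]
eef_rot: [0.264, -0.656, 0.656, -0.264]
contact_force: [-4.8, -4.1, 1.6]
grip_width: 0.356
t 24.2 pos [ 0.4878 -0.0723  0.0418] travel [-0.0005 -0.0002  0.0001] zyaw -0.806 ydown [-0.001 -0.001 -1.   ] F [-4.8 -4.1  1.6] q7 -0.228
[-1.08  1.12  2.99]
time_s: 24.82
position: [0.4877, -0.0722, 0.0417]
eef_rot: [0.206, -0.676, 0.677, -0.205]
contact_force: [-6.2, -6.8, 1.5]
grip_width: 0.354
t 24.825 pos [ 0.4877 -0.0722  0.0417] travel [-0.0006 -0.0003  0.0001] zyaw -0.981 ydown [-0.001 -0.001 -1.   ] F [-6.2 -6.8  1.5] q7 -0.327
[-0.04  0.93  0.22  1.95 -0.58  0.32 -0.33] [-1.65  1.48  5.87]
```

The moment about z rose to 5.9 N m, which looks like the hard stop. I'll back off, then push again gently to see whether the resistance comes at the same angle.

```bash
python3 -m crank '[{"travel":[0,0,0],"roll":-0.12,"fingers":0.03},{"travel":[0,0,0],"roll":-0.12,"fingers":0.03},{"travel":[0,0,0],"roll":-0.12,"fingers":0.03},{"travel":[0,0,0],"roll":-0.04,"fingers":0.03},{"travel":[0,0,0],"roll":0,"fingers":0.03}]'
python3 - <<'E'
from h import *
plan(.4882,-.072,.042); print(arm.read_state()['moment'].round(2))
E
python3 -m crank '[{"travel":[0,0,0],"roll":0.03,"fingers":0.03},{"travel":[0,0,0],"roll":0.03,"fingers":0.03},{"travel":[0,0,0],"roll":0,"fingers":0.03},{"travel":[0,0,0],"roll":0,"fingers":0.03},{"travel":[0,0,0],"roll":0,"fingers":0.03}]'
python3 - <<'E'
from h import *
plan(.4882,-.072,.042); print(arm.read_state()['moment'].round(2))
E
python3 -m crank '[{"travel":[0,0,0],"roll":0.03,"fingers":0.03},{"travel":[0,0,0],"roll":0.03,"fingers":0.03},{"travel":[0,0,0],"roll":0.0,"fingers":0.03},{"travel":[0,0,0],"roll":0,"fingers":0.03},{"travel":[0,0,0],"roll":0,"fingers":0.03}]'
python3 - <<'E'
from h import *
plan(.4882,-.072,.042); print(arm.read_state()['moment'].round(2))
E
python3 -m crank '[{"travel":[0,0,0],"roll":0.03,"fingers":0.03},{"travel":[0,0,0],"roll":0.03,"fingers":0.03},{"travel":[0,0,0],"roll":0.0,"fingers":0.03},{"travel":[0,0,0],"roll":0,"fingers":0.03},{"travel":[0,0,0],"roll":0,"fingers":0.03}]'
python3 - <<'E'
from h import *
plan(.4882,-.072,.042); print(arm.read_state()['moment'].round(2))
E
```

```text
time_s: 25.45
position: [0.488, -0.0722, 0.0416]
eef_rot: [-0.333, 0.624, -0.624, 0.333]
contact_force: [-6.1, -3.0, 3.2]
grip_width: 0.354
t 25.45 pos [ 0.488  -0.0722  0.0416] travel [-0.0003 -0.0004  0.0001] zyaw -0.59 ydown [-0. -0. -1.] F [-6.1 -3.   3.2] q7 -0.106
[-0.55  1.07  0.26]
time_s: 26.08
position: [0.4879, -0.0722, 0.0415]
eef_rot: [0.314, -0.633, 0.634, -0.314]
contact_force: [-5.5, -2.8, 5.0]
grip_width: 0.349
t 26.075 pos [ 0.4879 -0.0722  0.0415] travel [-0.0003 -0.0005  0.0001] zyaw -0.65 ydown [-0.001 -0.    -1.   ] F [-5.5 -2.8  5. ] q7 -0.14
[-0.74  1.18  0.83]
time_s: 26.7
position: [0.4879, -0.0722, 0.0415]
eef_rot: [0.296, -0.642, 0.643, -0.295]
contact_force: [-5.5, -4.6, 5.1]
grip_width: 0.354
t 26.7 pos [ 0.4879 -0.0722  0.0415] travel [-0.0003 -0.0005  0.0001] zyaw -0.709 ydown [-0.001 -0.    -1.   ] F [-5.5 -4.6  5.1] q7 -0.172
[-0.86  1.27  1.61]
time_s: 27.32
position: [0.4879, -0.0722, 0.0415]
eef_rot: [0.277, -0.651, 0.651, -0.276]
contact_force: [-6.1, -4.2, 5.3]
grip_width: 0.348
t 27.325 pos [ 0.4879 -0.0722  0.0415] travel [-0.0004 -0.0005  0.0001] zyaw -0.768 ydown [-0.001 -0.001 -1.   ] F [-6.1 -4.2  5.3] q7 -0.205
[-1.04  1.45  2.4 ]
```

Resistance rises linearly again from the same angle (≈ -0.58), and earlier strokes passed that angle freely, so this is the nut's end stop. Next I'll back off, lift and take the check picture.

```bash
python3 -m crank '[{"travel":[0,0,0],"roll":-0.15,"fingers":0.03},{"travel":[0,0,0],"roll":-0.15,"fingers":0.03},{"travel":[0,0,0],"roll":-0.15,"fingers":0.03},{"travel":[0,0,0],"roll":-0.1,"fingers":0.03},{"travel":[0,0,0],"roll":0,"fingers":0.03}]'
python3 -m crank '[{"travel":[0,-0.03,0],"roll":0,"fingers":0.03},{"travel":[0,-0.04,0],"roll":0,"fingers":0.03},{"travel":[0,-0.045,0],"roll":0,"fingers":0.03},{"travel":[-0.005,-0.045,0],"roll":0,"fingers":0.03},{"travel":[-0.01,-0.028,0],"roll":0,"fingers":0.03}]'
python3 - <<'E'
from h import *
plan(.4896,-.057,.23,-.134); print(arm.read_state()['moment'].round(2))
f=grab('wrist','w8'); cv2.imwrite('pics/w8.png',cv2.resize(f['image'],(800,600)))
g=f['image'].astype(float)
for c in((200,240),(260,300)): print(np.median(g[66:90,c[0]:c[1]].mean(2),1).round())
for c in((326,334),(336,343)): print(np.median(g[66:90,c[0]:c[1],0],1))
E
```

```text
time_s: 27.95
position: [0.4886, -0.072, 0.0415]
eef_rot: [0.442, -0.552, 0.552, -0.442]
contact_force: [-0.7, 0.2, 0.7]
grip_width: 0.352
time_s: 28.58
position: [0.4919, -0.0571, 0.2315]
eef_rot: [0.44, -0.552, 0.553, -0.442]
contact_force: [-0.1, 0.3, -0.7]
grip_width: 0.349
t 28.575 pos [ 0.4919 -0.0571  0.2315] travel [ 0.0005  0.0015 -0.0023] zyaw -0.223 ydown [ 0.002  0.001 -1.   ] F [-0.1  0.3 -0.7] q7 0.011
roll -0.08871600721926698
[ 0.04  0.03 -0.05]
[144. 144. 144. 143. 144. 144. 144. 144. 144. 143. 144. 142. 144. 162.
 174. 176. 176. 175. 146. 102. 101. 108. 174. 176.]
[144. 143. 143. 143. 142. 151. 155. 169. 174. 176. 176. 175. 121.  89.
  96. 142. 175. 176. 177. 178. 174.  97.  76.  77.]
[ 89.5  91.   53.   62.   63.5  65.   58.  116.  215.5 221.5 186.   92.
  59.   65.   66.5  58.5  41.   67.   68.   69.5  68.   66.   69.5  68. ]
[113. 112. 111. 113. 113. 113. 113. 111. 113. 114. 113. 113. 113. 114.
 113. 114. 115. 113. 113. 114. 114. 113. 114. 113.]
```

View pics/w8.png

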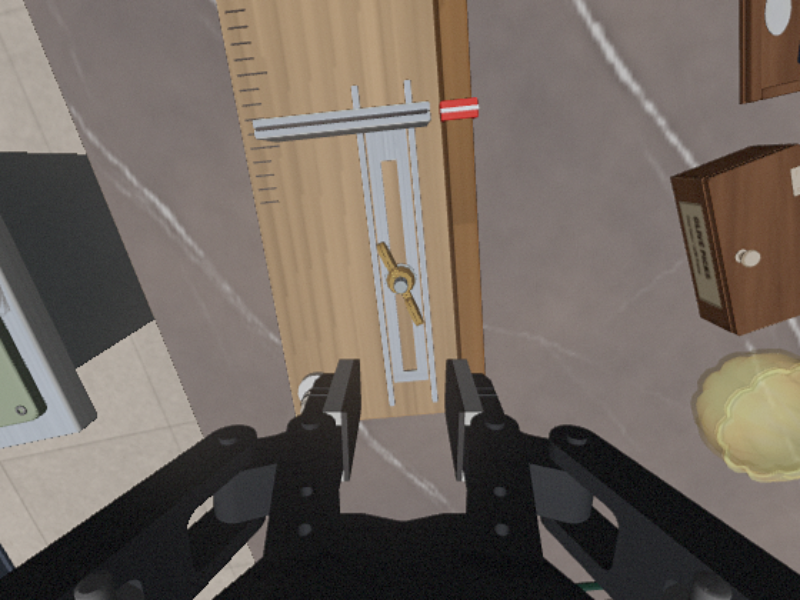

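The picture shows the nut with its wings from (381,245) to (420,323), the stop line running into the pointer line at (460,109), and the robot clear. I'll recheck the alignment numerically.

Run:
```python
from h import *
f=load('w8'); g=f['image'].astype(float); k=1/1.4286
def line(c0,c1,sg,gl,gr):  # per-column centroid near guessed line
    P=[]
    for c in range(c0,c1):
        r=round(gl+(gr-gl)*(c-c0)/(c1-c0)); rr=np.arange(r-3,r+4)
        w=sg*(g[rr,c].mean(1) if sg<0 else g[rr,c,0]); w=w-np.sort(w)[:3].mean(); w[w<.1*w.max()]=0; P.append((c,rr@w/w.sum()))
    P=np.array(P); m=np.polyfit(P[:,0],P[:,1],1); print(m,np.std(P[:,1]-np.polyval(m,P[:,0])).round(2)); return m
ms=line(195,290,-1,88,80); mp=line(312,331,1,76,75)
a=at(f,195,np.polyval(ms,195),.07);b=at(f,290,np.polyval(ms,290),.07);p=at(f,322,np.polyval(mp,322),.065)
d=(b-a)[:2]/np.linalg.norm((b-a)[:2]); print('slope',np.arctan2(d[1],d[0]),'stop-ptr mm',-1e3*np.dot([-d[1],d[0]],(p-a)[:2]))
a=at(f,381*k,245*k,.046);b=at(f,420*k,323*k,.046); print('wing yaw',np.arctan2(*(b-a)[1::-1]),'centre',(a+b)/2)
# height from wing/hub: nothing further
```

```text
[-1.06035047e-01  1.09020315e+02] 0.07
[-1.03414078e-01  1.08971211e+02] 0.08
slope -0.12504128528670744 stop-ptr mm 0.18700739104566763
wing yaw -1.3453344016105553 centre [ 0.48791264 -0.07319753  0.046     ]
```

```bash
python3 -c "
from h import *
print(arm.job_done())"
```

```text
the job is handed in; nothing more can be done
None
```

The stop is set on the pointer and the wing nut is fully down against its end stop. I handed the job in at about 28.6 s of the 61 s allowed.

- **Stop:** I pushed its +y face with the shut fingertips, about 47 mm in all. In the final picture the dark line is about 0.2 mm from the white pointer line. Earlier views gave 0 to 0.4 mm.
- **Nut:** I turned it clockwise in three strokes, with the two fingertips straddling it and pushing the wings.
    - The wings turned about 7.0 rad from first to last picture.
    - At the end the resisting moment rose from under 0.1 to 5.9 N m. After backing off, it rose again from the same angle, which earlier strokes had passed freely.
- **Force at the end:** the 5.9 N m peak was far more than the nut needs to turn (about 0.025 N m). The wrist force readings I took stayed under about 10 N.
- **At hand-in:** the gripper was about 0.23 m above the worktop, touching nothing.
- **Not fully checked:** I judged the nut's end position from its angle and the resistance, not from its height. I never moved near the cup, stopper or loose items. The last picture shows only part of the stopper and none of the cup, jigger or bottle, so I did not check those again at the end.

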